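# Hang a stirring rod through two guide bushings

### The job

Take the longer of the two plain steel stirring rods out of the yellow tube rack and thread it from above through the upper and then the lower guide bushing of the stand, until its lower end hangs inside the beaker that stands on its base, below the rim but clear of the bottom. Finish while still holding the rod there in the gripper, so that a colleague could clamp it; do not let go. Leave the short rod and the tubes in the rack and do not disturb the dropper bottle that stands close behind the work.

Things in the scene. Friction and masses are not known exactly. Their poses are not given: they have to be found in the camera images.
- long_rod: the longer plain round steel rod, 11 mm in diameter, 170 mm long, 100 to 160 g. Origin at the centre of its lower end, z along the rod to its top. It stands upright in a 13 mm square place of the rack, its lower end 19 mm and its top 189 mm above the worktop; the two rods may have swapped places
- long_rod_foot (a point): centre of the long rod's lower end
- long_rod_top (a point): centre of the long rod's top end, 170 mm from the lower end
- short_rod: the shorter rod, same 11 mm steel, 110 mm long, its top 129 mm above the worktop; stays in the rack
- rack: yellow tube rack, 150 x 195 mm and 70 mm tall, fixed to the worktop. Origin at the centre of its underside. The rods stand on its lower plate (19 mm above the worktop) at x = +27.5 mm, y = +51 and -51 mm in its frame
- vial_a: capped tube with red cap in the rack, 86 mm long, 17 mm at the cap, top 105 mm above the worktop
- vial_b: open test tube in the rack, 13 mm in diameter, 75 mm long, top 94 mm above the worktop
- stand: stirring stand, fixed: grey base plate 130 x 110 x 8 mm, 16 mm steel column 161 mm tall, two arms with a white guide bushing each, one above the other. Origin on the common upright axis of both bushings, at the underside of the base, z up; the column is at x = +62 mm, the base spans x -45 to +85, y -55 to +55 mm
- bushing_high (a point): centre of the upper bushing's mouth, 156 mm above the worktop. Each bushing is 21 mm tall with a 14 mm bore right through; its top 7 mm flare out to a mouth about 25 mm wide
- bushing_low (a point): centre of the lower bushing's mouth, 104 mm above the worktop, straight below the upper one
- stand_beaker: glass beaker 52 mm wide, 67 mm tall, fixed on the base under the bushings; origin at the centre of its underside, 8 mm above the worktop; inner bottom 10 mm and rim 75 mm above the worktop
- dropper: brown dropper bottle, 33 mm wide and 102 mm tall, standing loose behind the work; origin at the centre of its underside

How it is judged:
On the way, in this order (a step that is already met when the one before it is completed fails the run):
1. the long rod is lifted clear of the rack (height (world z) of long_rod_foot above 0.08 m and contact force between the fingers and long_rod above 0.5 N), for 0.1 s.
2. the rod's lower end has passed down through the upper bushing and has not yet entered the lower one (z of long_rod_foot in the frame of bushing_high below -0.021 m and z of long_rod_foot in the frame of bushing_low above 0 m and horizontal distance between long_rod_foot and bushing_high below 0.008 m), for 0.04 s.
At the end, for the whole second after the job is handed in: long rod upright (within 0.08 rad) through both bushings, foot within 9 mm and top within 12 mm of their axis, foot 14 to 72 mm above the worktop (inside the beaker, 4 mm clear of its bottom, 3 mm below its rim), gripped by the fingers (over 1 N), at rest (below 20 mm/s) (z of long_rod_foot in the frame of stand between 0.014 and 0.072 m and horizontal distance between long_rod_foot and bushing_low below 0.009 m and horizontal distance between long_rod_top and bushing_high below 0.012 m and angle between the z axis of long_rod and the z axis of stand, either way round below 0.08 rad and contact force between the fingers and long_rod above 1 N and linear speed of long_rod below 0.02 m/s); the arm keeps its last pose, push and grip.
It fails at once if the short rod is disturbed (moved more than 20 mm) (distance of short_rod from where it was at the start of the episode above 0.02 m).
It fails at once if the capped tube is disturbed (moved more than 20 mm) (distance of vial_a from where it was at the start of the episode above 0.02 m).
It fails at once if the open tube is disturbed (moved more than 20 mm) (distance of vial_b from where it was at the start of the episode above 0.02 m).
It fails at once if the dropper bottle is disturbed (moved more than 30 mm) (distance of dropper from where it was at the start of the episode above 0.03 m).
It also fails if it takes over 48 s, if anything falls off the work surface, if the arm or the gripper's body presses on something with over 40 N, if the wrist force passes 120 N, or if a joint passes its speed limit or range.

### The arm

A 7-joint arm with a two-finger parallel gripper is mounted at the origin on a cart in front of the work surface, level with it; the furniture and walls round the work are solid. World frame = base frame: x ahead of the robot, y to its left, z up, the work surface at z = 0. Lengths are in m, angles in rad, forces in N, time in s.
With the tool pointing down it reaches from about 0.4 to 0.875 m from the base axis. Payload 19.3 kg.
Tool frame: the origin (TCP) lies on the centre line of the jaws, within the pads' length; the fingertips stand 14 mm ahead of it and the grasp point (between the pads) lies 5 mm behind it (bot.tip_extent is the distance from the TCP to the fingertips, in m); z points along the fingers, y is the line along which they close (so a half turn about z gives the same grasp; the last joint's range is limited). The gripper opens to 85 mm and grips with 20 to 120 N. Pads are 22 mm wide; open, the fingers measure 114 mm over their backs; the gripper's body (76 mm by 85 mm) begins 54 mm behind the grasp point. The pads swing forward as they close: fully open they stand 13 mm farther back than shut.
Start: joints at [-1.212, 0.521, -0.036, 1.599, 0.021, 1.021, -0.113], TCP at [0.26, 0.568, 0.245] pointing down, gripper open.
Joint ranges: [-2.91, 2.91], [-0.3, 2.13], [-1.5, 1.42], [0.17, 2.43], [-1.26, 4.41], [0.16, 1.93], [-2.52, 2.52]. Speed limits (rad/s): [1.89, 1.89, 2.39, 2.39, 3.01, 3.01, 3.01].

### API

Orientations are given as [roll, pitch, yaw] about the fixed x, y, z axes, in that order (R = Rz(yaw) Ry(pitch) Rx(roll)).
In Python, from workcell import monitor, grab_frame, camera_model, bot gives the robot as it stands.
- The arm moves only by the tool move_arm, never from a script. Its argument "moves" is a list of rows, each a list of 4 numbers: the shift along the world's x, y, z in mm, then the turn about the world's z in rad. A call has 1 to 12 rows; each row is the pose to reach, as a shift and turn from the pose commanded when the call began; what a row does not reach only later rows make up. A row lasts 1/8 s, in which the tool goes at most 62.5 mm and 10.7 degrees, less where a joint would pass 70% of its speed; a pose out of reach is approached as far as the arm can. A call with a gripper value outside its range is refused whole. "gripper" is the opening, from 0 (shut) to 1 (fully open), set as the call begins (left out, the last holds). The fingers move at their own pace and stop on an object; "newtons" is the grip in N (left out, the last holds). Time passes only in rows, so rows that repeat a pose let the fingers close. It gives the time, the measured TCP pose, the force, the opening and the grip force at its end, in the units of the state.
- monitor.observe(): the state, without advancing time (a new reading comes with each control period).
- grab_frame(name): name is "scene" or "side" or "wrist"; returns the picture (400x640x3 uint8, blue, green, red); there is no depth.
- camera_model(name): a dict with "vfov" (degrees; the focal length in pixels is half the picture's height over the tangent of half this angle, whatever the lens; pixels are square), "cx", "cy" (the principal point, pixels), "R" (3x3) and "t" (3): a world point X has camera coordinates R X + t; the wrist camera has in their place "T_tool_cam" (4x4, takes a point from camera to tool coordinates, whose origin is the TCP and whose axes are the flange's). Camera axes: x right, y down, z forward; pixel columns grow to the right and rows downward; lengths in m; the calibration is good to about 2 mm. A picture is of the moment at which its call begins: read the wrist's pose just before it. camera_model takes no time and is no camera call.
- bot.job_done(): hands the job in; it is judged then, once.
The state is a dict: "clock": time; "qpos": joint angles; "qd": joint speeds; "joint_efforts": joint torques, N m; "position": TCP position; "tool_rot": TCP orientation; "force": force on the tool from outside, world axes, zero at the start; "moment": the same for the moment, N m; "grip_width": finger opening in m; "finger_force": force on a finger pad.
Only numpy, scipy, OpenCV 4.12 (cv2) and the standard library are available. Lean on these libraries where they do the work, as an engineer would, in place of code of your own. Each camera call takes 0.05 s, during which the arm holds its last target. There are 200 camera calls.

## Working session

There is one attempt and no reset: what is moved stays moved. The work goes in short steps, Python scripts to look and compute and a tool call to move; the robot and the scene stay as the last step left them, time stands still between calls to the robot, and variables do not carry over. Pictures are saved under pics/ and viewed, at most 10 in all, crops included, and the job is handed in when it is done.

Besides the shell and the picture viewer there is one more tool, called after "Request:" by a JSON object that holds its "api" and its "payload". move_arm: Moves the arm, as the interface text tells. Its arguments: {"type":"object","properties":{"moves":{"type":"array","items":{"type":"array","items":{"type":"number"}}},"gripper":{"type":"number"},"newtons":{"type":"number"}},"required":["moves"]}

```bash
mkdir -p pics; ls; python3 - <<'E'
from workcell import monitor, grab_frame, camera_model, bot
import cv2
for n in ("scene","side"):
    cv2.imwrite(f"pics/{n}0.png",grab_frame(n)); 
    print(n,camera_model(n))
print(camera_model("wrist")); s=monitor.observe(); print(s)
E
```

```text
pics
scene {'vfov': 49.329869779106765, 'cx': 317.32862008477923, 'cy': 205.9057240217531, 'R': array([[ 0.49400199, -0.86933021,  0.01506733],
       [-0.58975402, -0.34776402, -0.72886925],
       [ 0.63886793,  0.35117684, -0.6844871 ]]), 't': array([-0.21970201,  0.476192  ,  0.63576027])}
side {'vfov': 50.410287814969024, 'cx': 322.7743278985199, 'cy': 195.2365173359836, 'R': array([[-0.98916729, -0.14677397,  0.00234041],
       [-0.0810943 ,  0.5330975 , -0.8421584 ],
       [ 0.12235927, -0.83322533, -0.53922515]]), 't': array([0.586809 , 0.1512053, 1.0964916])}
{'vfov': 60.589957906410305, 'cx': 321.54125533752216, 'cy': 200.55782377255375, 'T_tool_cam': array([[ 1.23552306e-03, -9.64922891e-01, -2.62530546e-01,
         6.67075390e-02],
       [ 9.99999160e-01,  1.29499410e-03, -5.35078022e-05,
        -3.01483884e-04],
       [ 3.91606412e-04, -2.62530259e-01,  9.64923681e-01,
        -1.28807119e-01],
       [ 0.00000000e+00,  0.00000000e+00,  0.00000000e+00,
         1.00000000e+00]])}
{'clock': 0.1, 'qpos': array([-1.21221192,  0.52196726, -0.03634605,  1.59993316,  0.02119214,
        1.02108081, -0.11280322]), 'qd': array([-9.14953278e-05, -7.88772291e-04,  1.23413990e-03, -1.85825520e-03,
        1.14197512e-03,  1.32963906e-03, -8.59068778e-04]), 'joint_efforts': array([ 2.83367262e-03, -9.28496361e+01,  1.98378012e+00, -3.70541096e+01,
        1.79968524e-02,  5.27553755e-03,  3.32517288e-05]), 'position': array([0.25975582, 0.56816094, 0.24478144]), 'tool_rot': array([-3.14058997e+00,  5.30398427e-05,  2.71280579e+00]), 'force': array([ 0.5747497 ,  0.54104042, -0.37964988]), 'moment': array([ 0.03744761, -0.02784283,  0.04503903]), 'finger_force': 0.0, 'grip_width': 0.08574014245415157}
```

View pics/scene0.png

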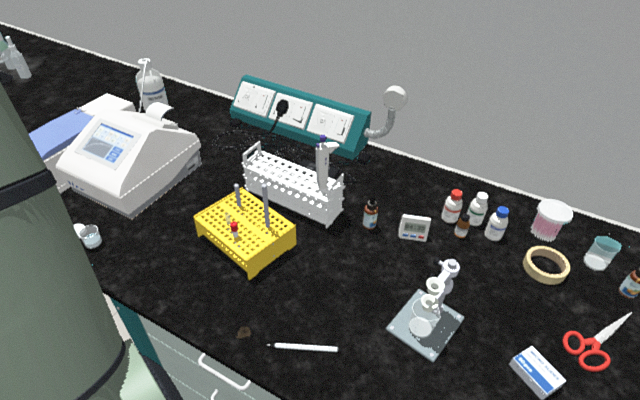

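View pics/side0.png

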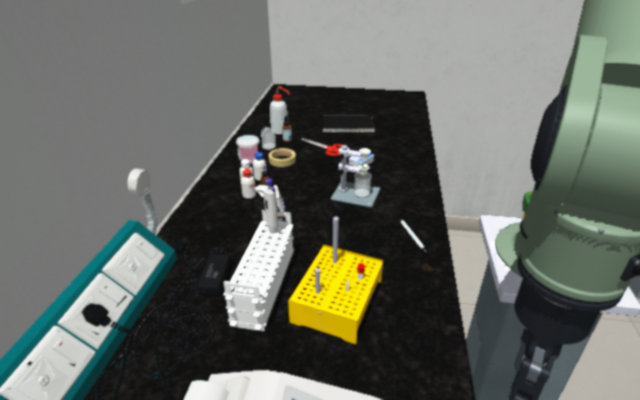

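The scene picture shows the rack, with the long rod's top near (265,187) and the short rod's near (237,187). It also shows the stand at about (425,320) and the dropper near (370,213). In the side picture the long rod's top is near (336,219) and the stand near (357,180). Next I'll enlarge crops of these.

```bash
cat > h.py <<'E'
import numpy as np, cv2
from workcell import monitor, grab_frame, camera_model, bot
from scipy.spatial.transform import Rotation as Ro
def cam(n,s=None):
    m=camera_model(n); f=200/np.tan(np.radians(m['vfov']/2))
    if n=='wrist':
        T=np.array(m['T_tool_cam']); Rt=Ro.from_euler('xyz',s['tool_rot']).as_matrix()
        Rw=Rt@T[:3,:3]; c=Rt@T[:3,3]+s['position']; return f,m['cx'],m['cy'],Rw.T,-Rw.T@c
    return f,m['cx'],m['cy'],np.array(m['R']),np.array(m['t'])
def ray(c,p):
    f,cx,cy,R,t=c; d=R.T@np.array([(p[0]-cx)/f,(p[1]-cy)/f,1]); return -R.T@t,d
def onz(c,p,z):
    o,d=ray(c,p); return o+d*(z-o[2])/d[2]
def proj(c,X):
    f,cx,cy,R,t=c; v=R@np.asarray(X,float)+t; return np.array([f*v[0]/v[2]+cx,f*v[1]/v[2]+cy])
def tri(*cp):
    A=np.zeros((3,3));b=np.zeros(3)
    for c,p in cp:
        o,d=ray(c,p);d=d/np.linalg.norm(d);P=np.eye(3)-np.outer(d,d);A+=P;b+=P@o
    X=np.linalg.solve(A,b); return X,[np.round(proj(c,X)-p,1) for c,p in cp]
E
python3 - <<'E'
import cv2,numpy as np
a=cv2.imread('pics/scene0.png');b=cv2.imread('pics/side0.png')
z=lambda i,x,y,w,h:cv2.resize(i[y:y+h,x:x+w],(400,300),interpolation=cv2.INTER_CUBIC)
cv2.imwrite('pics/c1.png',np.vstack([np.hstack([z(a,190,170,120,90),z(a,380,250,100,75)]),np.hstack([z(b,290,205,100,75),z(b,320,140,80,60)])]))
E
```

```text
(no output)
```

View pics/c1.png

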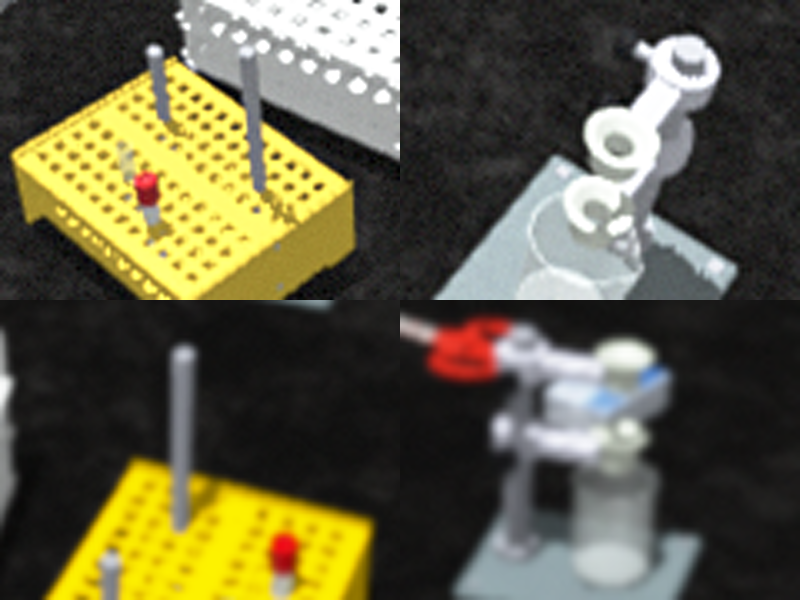

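The crops show the long rod's top at scene (264.4,185.3) and side (335.7,218), and its rack entry at scene (268,227). The upper bushing mouth is at scene (435,285) and side (365,151). The lower mouth is at scene (429.5,302) and side (365,166.4).

```bash
python3 - <<'E'
from h import *
np.set_printoptions(precision=4,suppress=True)
S=cam('scene');D=cam('side')
def both(n,p,q,z):
    print(n,tri((S,p),(D,q)),'onz',onz(S,p,z)[:2],onz(D,q,z)[:2])
both('rodtop',(264.4,185.3),(335.7,218),.189)
print('entry',onz(S,(268,227),.07))
both('hi',(435,285),(365,151),.156)
both('lo',(429.5,302),(365,166.4),.104)
both('short',(190+155/3.333,170+50/3.333),(290+110/4,205+255/4),.129)
both('cap',(190+147/3.333,170+180/3.333),(290+285/4,205+240/4),.105)
print('vialb',onz(S,(190+126/3.33,170+148/3.33),.094))
both('dropper',(371,204),(371,204),.1)
print('column',onz(S,(380+288/4,250+45/4),.169),'column side',onz(D,(320+125/5,140+35/5),.169))
def m(i):
    h=cv2.cvtColor(cv2.imread(i),cv2.COLOR_BGR2HSV);M=cv2.inRange(h,(22,120,90),(35,255,255))
    c=max(cv2.findContours(M,0,2)[0],key=cv2.contourArea);return cv2.approxPolyDP(cv2.convexHull(c),4,True)[:,0]
for i,c in(('pics/scene0.png',S),('pics/side0.png',D)):
    for p in m(i):print(p,onz(c,p,.07)[:2])
E
```

```text
rodtop (array([0.5388, 0.1853, 0.1878]), [array([-0.2,  0.2]), array([-0.2, -0.2])]) onz [0.5385 0.1845] [0.538  0.1876]
entry [0.533  0.1806 0.07  ]
hi (array([ 0.4993, -0.2073,  0.1546]), [array([-0.1,  0.1]), array([-0.1, -0.1])]) onz [ 0.4985 -0.2075] [ 0.499  -0.2041]
lo (array([ 0.4971, -0.2074,  0.1039]), [array([-0.4,  0.5]), array([-0.3, -0.3])]) onz [ 0.4984 -0.2077] [ 0.4962 -0.2059]
short (array([0.5623, 0.2841, 0.1289]), [array([-0.1,  0.1]), array([-0.1, -0.1])]) onz [0.5625 0.284 ] [0.5621 0.2844]
cap (array([0.477 , 0.2298, 0.1027]), [array([-0.3,  0.3]), array([-0.3, -0.2])]) onz [0.4763 0.2282] [0.4762 0.2331]
vialb [0.5013 0.2666 0.094 ]
dropper (array([ 0.5222, -0.0113,  0.1656]), [array([-27.8,  28.2]), array([-19.8, -23.2])]) onz [ 0.6919 -0.0009] [ 0.4679 -0.0116]
column [ 0.5552 -0.2182  0.169 ] column side [ 0.5572 -0.1951  0.169 ]
[240 187] [0.6128 0.3196]
[295 224] [0.5723 0.1327]
[296 243] [0.5237 0.1   ]
[250 279] [0.3931 0.1291]
[198 236] [0.4313 0.2988]
[193 217] [0.4716 0.3487]
[324 244] [0.5707 0.1329]
[382 260] [0.4315 0.1699]
[381 278] [0.4319 0.229 ]
[355 343] [0.4734 0.4065]
[289 321] [0.6038 0.3744]
[288 299] [0.618  0.3189]
```

Request:
{"api": "move_arm", "payload": {"moves": [[35,-48,0,0.1],[70,-96,0,0.2],[105,-144,0,0.3],[140,-192,0,0.428],[175,-240,0,0.428],[210,-288,0,0.428],[245,-336,0,0.428],[265,-364,0,0.428],[279,-383,0,0.428],[279,-383,0,0.428],[279,-383,0,0.428]], "gripper": 1, "newtons": 60}}

```text
clock: 1.48
position: [0.5384, 0.186, 0.2451]
tool_rot: [3.141, -0.001, 3.141]
force: [-1.3, 0.7, -0.4]
grip_width: 0.0854
finger_force: 0.0
```

```bash
python3 - <<'E'
from h import *
s=monitor.observe(); a=grab_frame('wrist'); b=grab_frame('scene'); c=cam('wrist',s)
print(s['position'],s['tool_rot'],s['qpos'])
for X in [(.5385,.185,.189),(.5385,.185,.07)]: print(proj(c,X))
cv2.imwrite('pics/w1.png',np.hstack([cv2.resize(a,(480,300)),b[100:400,130:450]]))
cv2.imwrite('pics/w1raw.png',a)
E
```

```text
[0.53842961 0.18601782 0.24509525] [ 3.14140689e+00 -5.14714663e-04  3.14133480e+00] [-0.41000869  0.43372627 -0.03618574  1.74865191  0.01808738  0.9599264
  1.11731094]
[319.98053516 228.58702194]
[320.54064883 183.90133581]
```

View pics/w1.png

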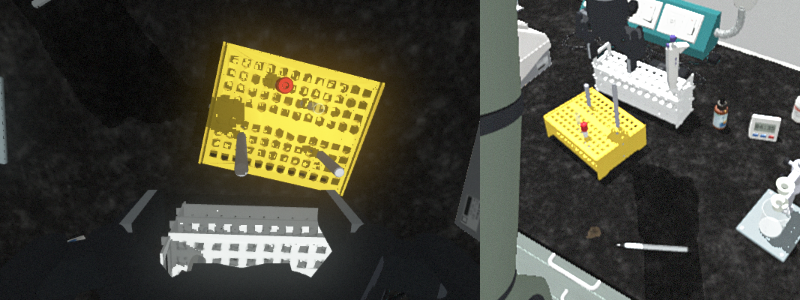

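The wrist view shows the rod top at about full-image (320,227), between the open fingers. That matches the predicted (320,228.6), and nothing near the fingers is in the way. I'll descend and grip.

Request:
{"api": "move_arm", "payload": {"moves": [[0,-1,-20,0],[0,-1,-45,0],[0,-1,-65,0],[0,-1,-80,0],[0,-1,-86,0],[0,-1,-86,0]]}}

```text
clock: 2.33
position: [0.5389, 0.1846, 0.1594]
tool_rot: [-3.142, -0.0, 3.141]
force: [-0.1, 0.0, 0.9]
grip_width: 0.0853
finger_force: 0.0
```

Request:
{"api": "move_arm", "payload": {"moves": [[0,0,0,0],[0,0,0,0],[0,0,0,0],[0,0,0,0],[0,0,0,0],[0,0,0,0],[0,0,0,0],[0,0,0,0]], "gripper": 0, "newtons": 60}}

```text
clock: 3.32
position: [0.539, 0.1846, 0.1595]
tool_rot: [3.141, 0.0, 3.141]
force: [0.5, 1.5, 5.6]
grip_width: 0.0094
finger_force: 58.6
```

Request:
{"api": "move_arm", "payload": {"moves": [[0,0,10,0],[0,0,25,0],[0,0,45,0],[0,0,65,0],[0,0,85,0],[0,0,105,0],[0,0,125,0],[0,0,145,0],[0,0,160,0],[0,0,167,0],[0,0,170,0],[0,0,170,0]]}}

```text
clock: 4.82
position: [0.5388, 0.1843, 0.329]
tool_rot: [-3.141, -0.0, 3.141]
force: [0.2, -0.9, -0.5]
grip_width: 0.0095
finger_force: 58.6
```

Request:
{"api": "move_arm", "payload": {"moves": [[-2,-20,0,0],[-6,-55,0,0],[-10,-95,0,0],[-14,-135,0,0],[-18,-175,0,0],[-22,-215,0,0],[-26,-255,0,0],[-30,-295,0,0],[-34,-335,0,0],[-38,-365,0,0],[-40,-384,0,0],[-40,-391,0,0]]}}

```text
clock: 6.32
position: [0.498, -0.2082, 0.329]
tool_rot: [-3.141, -0.001, 3.138]
force: [0.5, 1.1, -1.1]
grip_width: 0.0098
finger_force: 58.6
```

Request:
{"api": "move_arm", "payload": {"moves": [[0,0,0,0],[0,0,0,0],[0,0,0,0],[0,0,0,0]]}}

```text
clock: 6.82
position: [0.499, -0.2062, 0.3293]
tool_rot: [3.142, 0.0, 3.141]
force: [0.2, -0.1, -0.6]
grip_width: 0.0094
finger_force: 58.6
```

```bash
python3 - <<'E'
from h import *
s=monitor.observe(); a=grab_frame('wrist'); b=grab_frame('scene'); d=grab_frame('side'); c=cam('wrist',s)
print(s['position'],s['tool_rot'],s['force'],s['finger_force'])
p=s['position']
for X in [(p[0],p[1],p[2]-.1405),(.4985,-.206,.156),(.4985,-.206,.104)]: print(X,proj(c,X),proj(cam('scene'),X),proj(cam('side'),X))
for n,i in zip('wcd',(a,b,d)): cv2.imwrite(f'pics/2{n}.png',i)
z=lambda i,x,y,w,h:cv2.resize(i[y:y+h,x:x+w],(400,300),interpolation=cv2.INTER_CUBIC)
cv2.imwrite('pics/c2.png',np.vstack([np.hstack([z(a,220,80,200,150),z(a,120,0,400,300)]),np.hstack([z(b,380,190,120,90),z(d,320,90,100,75)])]))
E
```

```text
[ 0.49898375 -0.20622063  0.32931848] [3.14156681e+00 6.88742884e-05 3.14133388e+00] [ 0.22636192 -0.0991529  -0.55831392] 58.55514585971832
(np.float64(0.498983749371518), np.float64(-0.20622062594511187), np.float64(0.18881848465551976)) [321.70969373 192.89639025] [438.18397251 273.01411678] [365.67656496 140.47167933]
(0.4985, -0.206, 0.156) [321.9387566  183.61571988] [434.19763115 284.64723372] [365.20117733 150.72591096]
(0.4985, -0.206, 0.104) [321.88494571 172.97105563] [428.64568872 301.55168595] [364.22608021 166.32336102]
```

View pics/c2.png

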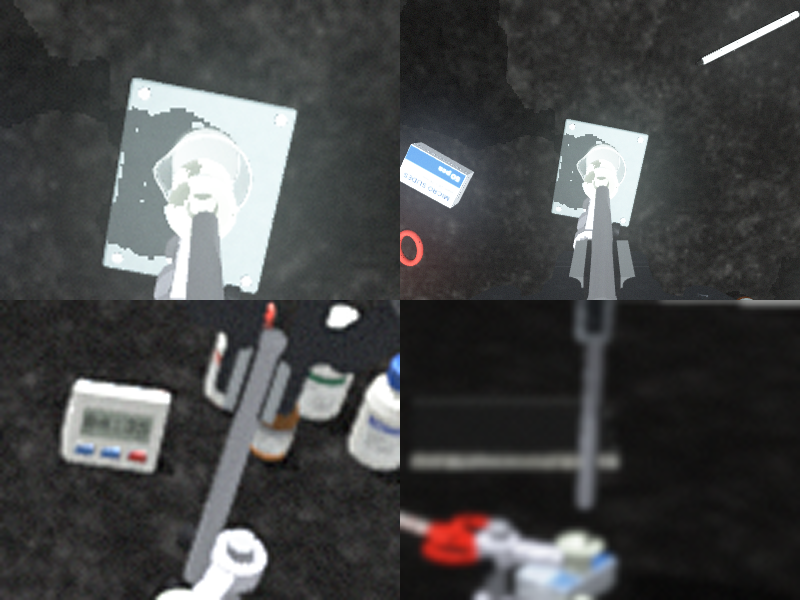

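The rod is held straight above the stand. In the scene view its foot is near (440,272), and in the side view near (366.7,141.7), about 1–2 px off the prediction. I'll fit the rod's axis in both views and triangulate its tilt and offset.

```bash
cat > rod.py <<'E'
from h import *
def axis(img,c,guess,z0,z1,n=25,half=9,pol=1):
    """mid pixel of the rod across predicted axis, at n heights; fit line, weighted by brightness over dark background"""
    g=cv2.GaussianBlur(cv2.cvtColor(img,cv2.COLOR_BGR2GRAY),(0,0),.6).astype(np.float32)
    P=[]
    for z in np.linspace(z0,z1,n):
        q=proj(c,(guess[0],guess[1],z)); d=proj(c,(guess[0],guess[1],z+.01))-q; d/=np.linalg.norm(d); nn=np.array([-d[1],d[0]])
        u=np.arange(-half,half+.01,.1); pts=(q+np.outer(u,nn)).astype(np.float32)
        v=cv2.remap(g,pts[:,0].copy()[None],pts[:,1].copy()[None],1)[0]
        gr=np.gradient(v); k=len(u)//2; i=np.argmax(gr*(u<2)); j=i+np.argmin(gr[i:])
        m=(u[i]+u[j])/2; P.append((z,m,u[j]-u[i],*(q+m*nn)))
    return np.array(P)
E
python3 - <<'E'
from rod import *
np.set_printoptions(precision=2,suppress=True)
S=cam('scene');D=cam('side')
for n,c,f,z0,z1 in(('scene',S,'pics/2c.png',.2,.3),('side',D,'pics/2d.png',.195,.295)):
    P=axis(cv2.imread(f),c,(.499,-.2062),z0,z1,11); print(n);print(P)
E
```

```text
scene
[[  0.2    1.6   10.8  441.03 269.43]
 [  0.21   5.5    7.   445.96 266.93]
 [  0.22   1.05  10.3  442.98 261.76]
 [  0.23  -0.9    5.6  442.39 257.29]
 [  0.24  -0.75   7.5  443.83 253.41]
 [  0.25  -0.7    8.2  445.19 249.42]
 [  0.26  -0.6    7.4  446.63 245.37]
 [  0.27  -0.55   7.7  448.05 241.22]
 [  0.28   0.25   7.5  450.2  237.23]
 [  0.29  -0.     7.4  451.39 232.82]
 [  0.3    0.95   9.3  453.74 228.7 ]]
side
[[  0.2   -0.15   3.5  365.64 138.51]
 [  0.21  -0.35   4.5  365.64 135.31]
 [  0.21   0.15   3.1  366.34 132.13]
 [  0.23   3.    10.4  369.39 129.06]
 [  0.23  -0.35   4.1  366.25 125.58]
 [  0.24  -0.05   4.1  366.75 122.29]
 [  0.26  -0.45   4.1  366.56 118.94]
 [  0.27   0.45   3.7  367.67 115.63]
 [  0.28   0.15   3.5  367.58 112.22]
 [  0.28  -0.35   3.7  367.29 108.76]
 [  0.29   0.25   4.5  368.11 105.34]]
```

Request:
{"api": "move_arm", "payload": {"moves": [[0,0,-10,0],[0,0,-20,0],[0,0,-24,0],[0,0,-24,0],[0,0,-24,0]]}}

```text
clock: 7.6
position: [0.499, -0.2067, 0.3055]
tool_rot: [-3.141, 0.0, 3.141]
force: [0.1, 1.4, -1.2]
grip_width: 0.0094
finger_force: 58.6
```

```bash
python3 - <<'E'
from h import *
s=monitor.observe(); c=cam('wrist',s)
I={n:np.median([grab_frame(n) for _ in range(5)],0).astype(np.uint8) for n in('wrist','scene','side')}
p=s['position'];print(p)
C={'wrist':c,'scene':cam('scene'),'side':cam('side')}
B={'wrist':(285,150),'scene':(400,230),'side':(340,110)}
out=[]
for n in I:
    cv2.imwrite(f'pics/3{n}.png',I[n]); x,y=B[n]
    out.append(cv2.resize(I[n][y:y+60,x:x+65],(390,300) if 0 else (390,360),interpolation=cv2.INTER_CUBIC)[:300])
    for X in [(p[0],p[1],p[2]-.1405),(.4985,-.206,.156),(.4985,-.206,.104)]: print(n,proj(C[n],X),(proj(C[n],X)-B[n])*6)
out.append(cv2.resize(I['wrist'][100:250,220:415],(390,300)))
cv2.imwrite('pics/c3.png',np.vstack([np.hstack(out[:2]),np.hstack(out[2:])]))
E
```

```text
[ 0.49899001 -0.20666823  0.30548799]
wrist [321.73266755 192.85502851] [220.3960053  257.13017105]
wrist [322.52895938 189.69222711] [225.17375629 238.15336263]
wrist [322.39035048 177.39910503] [224.34210288 164.39463017]
scene [435.66342524 281.52697941] [213.98055141 309.16187643]
scene [434.19763115 284.64723372] [205.18578692 327.8834023 ]
scene [428.64568872 301.55168595] [171.87413235 429.3101157 ]
side [365.22060914 147.84635949] [151.32365486 227.07815694]
side [365.20117733 150.72591096] [151.20706398 244.35546575]
side [364.22608021 166.32336102] [145.35648126 337.9401661 ]
```

View pics/c3.png

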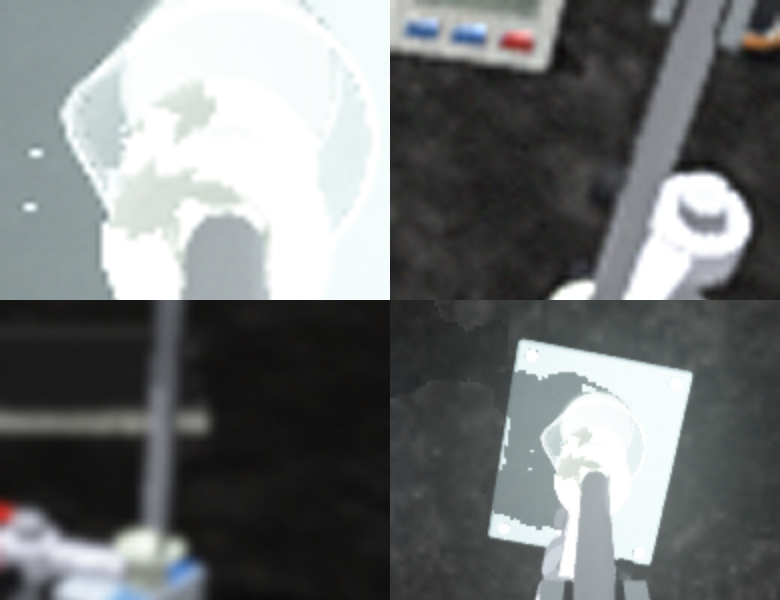

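In the wrist crop the rod foot is centred over the upper mouth to within about 1 mm (rod centre 594, bushing centre 592). The side view agrees (rod 153, mouth 151.5). I'll lower slowly and watch the force.

Request:
{"api": "move_arm", "payload": {"moves": [[0,0,-4,0],[0,0,-8,0],[0,0,-12,0],[0,0,-16,0],[0,0,-20,0],[0,0,-20,0],[0,0,-20,0]]}}

```text
clock: 9.22
position: [0.4989, -0.2066, 0.2853]
tool_rot: [-3.142, 0.0, 3.141]
force: [0.7, -0.2, -1.3]
grip_width: 0.0093
finger_force: 58.5
```

Request:
{"api": "move_arm", "payload": {"moves": [[0,0,-4,0],[0,0,-8,0],[0,0,-12,0],[0,0,-16,0],[0,0,-20,0],[0,0,-25,0],[0,0,-25,0],[0,0,-25,0]]}}

```text
clock: 10.22
position: [0.4989, -0.2066, 0.2602]
tool_rot: [3.142, -0.0, 3.141]
force: [1.3, -0.8, -2.5]
grip_width: 0.0094
finger_force: 58.5
```

```bash
python3 - <<'E'
from h import *
s=monitor.observe(); c=cam('wrist',s)
I={n:grab_frame(n) for n in('wrist','scene','side')}
p=s['position'];print(p,s['force'],s['moment'])
B={'wrist':(285,150),'scene':(400,250),'side':(340,125)}
out=[cv2.resize(I[n][y:y+50,x:x+65],(390,300),interpolation=cv2.INTER_CUBIC) for n,(x,y) in B.items()]
out.append(cv2.resize(I['wrist'][100:250,220:415],(390,300)))
cv2.imwrite('pics/c4.png',np.vstack([np.hstack(out[:2]),np.hstack(out[2:])]))
E
```

```text
[ 0.49885222 -0.20660824  0.26024428] [ 1.2845121  -0.78728844 -2.50154574] [-0.09770465 -0.7331847   0.02804467]
```

View pics/c4.png

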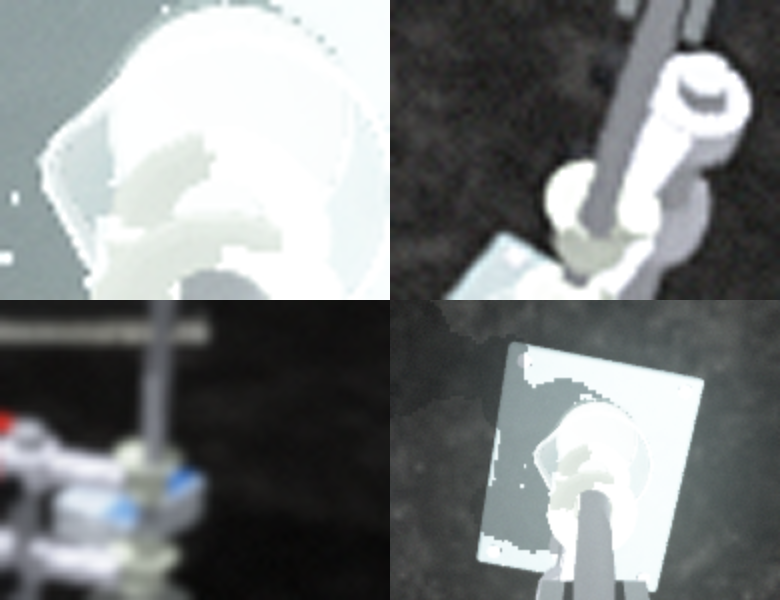

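The rod is in the upper bushing: in the scene crop it runs into the mouth at about (600,215), roughly centred, and the forces are small. I'll continue down into the lower bushing.

Request:
{"api": "move_arm", "payload": {"moves": [[0,0,-4,0],[0,0,-8,0],[0,0,-12,0],[0,0,-16,0],[0,0,-20,0],[0,0,-24,0],[0,0,-28,0],[0,0,-28,0]]}}

```text
clock: 11.38
position: [0.4988, -0.2066, 0.2319]
tool_rot: [3.142, -0.0, 3.141]
force: [3.2, -1.4, -3.6]
grip_width: 0.0094
finger_force: 58.5
```

Request:
{"api": "move_arm", "payload": {"moves": [[1,-0.5,0,0],[1,-0.5,0,0],[1,-0.5,0,0]]}}

```text
clock: 11.75
position: [0.4997, -0.2071, 0.2322]
tool_rot: [3.142, -0.0, 3.141]
force: [-0.1, -0.3, -1.1]
grip_width: 0.0094
finger_force: 58.6
```

Relieved. I'll continue down.

Request:
{"api": "move_arm", "payload": {"moves": [[0,0,-4,0],[0,0,-8,0],[0,0,-12,0],[0,0,-16,0],[0,0,-20,0],[0,0,-20,0]]}}

```text
clock: 12.5
position: [0.4998, -0.2071, 0.212]
tool_rot: [3.142, -0.0, 3.141]
force: [0.3, 0.2, -0.6]
grip_width: 0.0096
finger_force: 58.6
```

Request:
{"api": "move_arm", "payload": {"moves": [[0,0,-4,0],[0,0,-8,0],[0,0,-12,0],[0,0,-16,0],[0,0,-20,0],[0,0,-22,0],[0,0,-22,0],[0,0,-22,0]]}}

```text
clock: 13.5
position: [0.4999, -0.2071, 0.1904]
tool_rot: [-3.142, 0.0, 3.141]
force: [-0.5, 0.4, -1.0]
grip_width: 0.0097
finger_force: 58.6
```

```bash
python3 - <<'E'
from h import *
I={n:grab_frame(n) for n in('scene','side')}
s=monitor.observe();p=s['position'];print(p,s['force'],s['finger_force'],np.abs(s['qd']).max())
for n in I: print(n,[proj(cam(n),(.4985,-.207,z)) for z in(p[2]-.1405,p[2]+.0295)])
B={'scene':(390,230),'side':(335,110)}
out=[cv2.resize(I[n][y:y+100,x:x+65],(390,600),interpolation=cv2.INTER_CUBIC) for n,(x,y) in B.items()]
cv2.imwrite('pics/c5.png',np.hstack(out))
E
```

```text
[ 0.49989582 -0.20711569  0.1904134 ] [-0.02820039 -0.38131409 -0.36636264] 58.598774671554565 0.0019484105815960073
scene [array([423.85637781, 317.85339622]), array([442.33954621, 261.84986361])]
side [array([363.27838571, 181.66874873]), array([366.48298928, 130.42267386])]
```

View pics/c5.png

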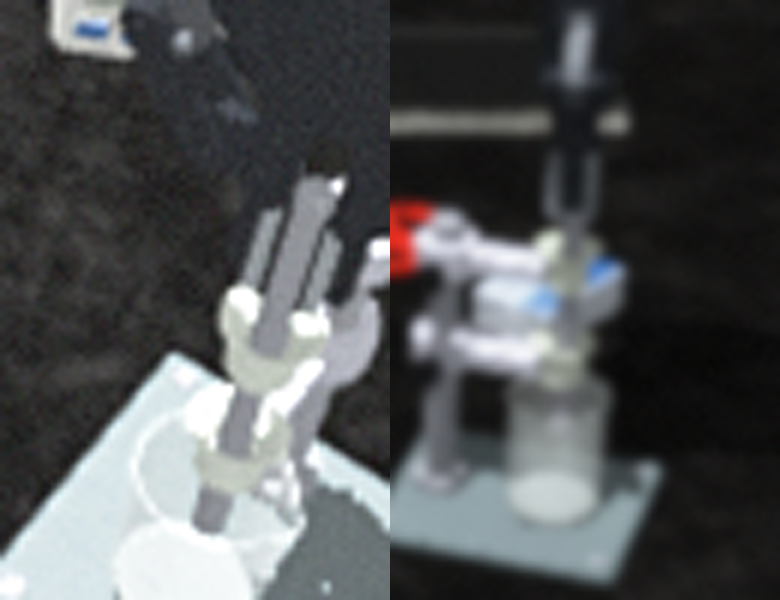

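The rod runs through both bushings. Its foot shows inside the beaker at scene (425,317.5), against a predicted (423.9,317.9) for a foot height of 50 mm. The arm is at rest and gripping, so I'm handing in.

```bash
python3 -c "
from workcell import bot
print(bot.job_done())"
```

```text
the job is handed in; nothing more can be done
None
```

I handed the job in at about 13.6 s with the long rod threaded through both bushings, its foot about 50 mm above the worktop inside the beaker, still gripped at about 59 N; the hand-in returned no verdict.

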